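Unstack the electronics parts onto their shaped bench mats

TASK

The parts on this electronics bench were left piled in one stack: a can capacitor on a small square metal box on a round transformer on a finned heatsink. Take the stack apart and stand each part, upright throughout, in the middle of the mat that has its own shape and size (its footprint is outlined there), with the heatsink and the square box turned to line up with their outlines. Let go of everything and leave the multimeter, solder reel and screwdriver where they are.

Things in the scene. Friction and masses are not known exactly. Their poses are not given: they have to be found in the camera images.
- capacitor_mid (a point): Centre (half-way up) of the can capacitor: black upright cylinder, diameter 30 mm, 44 mm tall, aluminium top with two 3 mm terminal studs, about 60 g, z up. Top of the stack: stands roughly centred on the square box. Belongs on mat_smallround.
- filterbox_mid (a point): Centre (half-way up) of the small square die-cast metal box: grey, 42 x 42 mm, 34 mm tall, about 130 g; x and y along its sides, z up. Stands roughly centred on the transformer at any yaw, with its corners overhanging slightly. Belongs on mat_square.
- toroid_mid (a point): Centre (half-way up) of the ring-core transformer: copper-coloured solid disc with a black middle, diameter 56 mm, 36 mm tall, rims rounded 5 mm, about 320 g, z up. Stands roughly centred on the heatsink, whose ends stick out beneath it (so fingers here must stay above the heatsink's top, 18 mm below this point). Belongs on mat_biground.
- heatsink_mid (a point): Centre (half-way up) of the finned aluminium heatsink: solid-acting block 110 mm along its x, 58 mm along its y, 34 mm tall, fins up and running along x, about 280 g. Bottom of the stack, standing on the bench. Belongs on mat_oblong.
- mat_oblong: Fixed blue-grey rectangular mat, 134 mm (its x) x 82 mm (its y), 3 mm thick, pale 110 x 58 mm outline; origin at the centre of its underside, z up. Place of the heatsink, whose long axis lies along the mat's x (either way round).
- mat_biground: Fixed blue-grey round mat, diameter 80 mm, 3 mm thick, pale 56 mm circle; origin at the centre of its underside. Place of the transformer.
- mat_square: Fixed blue-grey square mat, 66 x 66 mm, 3 mm thick, pale 42 mm square outline; origin at the centre of its underside, x and y along its sides. Place of the square box, sides parallel to the mat's (any of the four ways round).
- mat_smallround: Fixed blue-grey round mat, diameter 54 mm, 3 mm thick, pale 30 mm circle; origin at the centre of its underside. Place of the capacitor.
- multimeter: Bystander, leave alone: yellow hand-held multimeter lying flat, 150 x 75 x 34 mm (x, y, z); origin at the centre of its underside.
- solder_reel: Bystander, leave alone: white-flanged reel of solder, diameter 54 mm, 38 mm tall; origin at the centre of its underside.
- screwdriver: Bystander, leave alone: screwdriver lying on the bench along its x, about 0.2 m long, under 35 mm high.
Not all that is in view belongs to the job. Leave any brown look-alike of the mat_square alone.

How it is judged:
By the outcome, as a careful person would: the job done as asked, in the order asked, and still so for the second after the job is handed in, with the robot touching nothing.
It also fails if it takes over 122 s, if anything falls off the work surface, if the arm or the gripper's body presses on something with over 40 N, if the wrist force passes 120 N, or if a joint passes its speed limit or range.

ROBOT

A 6-joint arm with a two-finger parallel gripper is mounted at the origin on the work surface. World frame = base frame: x ahead of the robot, y to its left, z up, the work surface at z = 0. Lengths are in mm, angles in degrees, forces in N, time in s.
With the tool pointing down it reaches from about 300 to 850 mm from the base axis. Payload 4.2 kg.
Tool frame: the origin (TCP) lies midway between the tips of the shut fingers; the grasp point (between the pads) lies 19 mm behind it (env.grip_depth is the distance from the TCP to the grasp point, in mm); z points along the fingers, y is the line along which they close (so a half turn about z gives the same grasp; the last joint's range is limited). The gripper opens to 91 mm and grips with 3 to 60 N. Pads are 32 mm wide; open, the fingers measure 118 mm over their backs; the gripper's body (76 mm by 178 mm) begins 60 mm behind the grasp point.
Start: joints at [-1.146, 18.312, 89.639, -0, 72.044, -1.146], TCP at [575.016, 0, 213.976] pointing down, gripper open.
Joint ranges: [-177.97, 177.97], [-48.28, 115.42], [12.27, 149.76], [-77.06, 257.06], [2.81, 150.46], [-146.56, 146.56]. Speed limits (degrees/s): [147.25, 147.25, 180, 180, 180, 180].

INTERFACE

Orientations are given as [roll, pitch, yaw] about the fixed x, y, z axes, in that order (R = Rz(yaw) Ry(pitch) Rx(roll)).
In Python, from workcell import env, eyes gives the robot as it stands.
- The arm moves only by the tool send_rows, never from a script. Its argument "motion" is a list of rows, each a list of 7 numbers: the shift along the world's x, y, z normalised to -1 to 1, where 1 is 0.5 m, then the turn, a rotation vector about the world's x, y, z normalised to -1 to 1, where 1 is 60 degrees, then the opening, from -1 (shut) to 1 (fully open). A call has 1 to 20 rows; each row is the pose to reach, as a shift and turn from the pose commanded when the call began; what a row does not reach only later rows make up. A row lasts 1/8 s, in which the tool goes at most 62.5 mm and 10.7 degrees, less where a joint would pass 70% of its speed; a pose out of reach is approached as far as the arm can. A call with a number of a shift or a turn outside -1 to 1 is refused whole. A call with a gripper value outside its range is refused whole. The fingers move at their own pace and stop on an object; "squeeze" is the grip in N (left out, the last holds). Time passes only in rows, so rows that repeat a pose let the fingers close. It gives the time, the measured TCP pose, the force, the opening and the grip force at its end, in the units of the state.
- env.state(): the state, without advancing time (a new reading comes with each control period).
- eyes.grab_frame(name): name is "scene" or "side" or "wrist"; returns a dict with "pixels" (480x640x3 uint8, red, green, blue), "depth" (480x640 float32, mm along the optical axis (not along the pixel's ray), 0 where there is no reading), "fx", "fy", "cx", "cy" (pixels), "R" (3x3) and "t" (3): a world point X has camera coordinates R X + t; the wrist camera has in their place "T_tool_cam" (4x4, takes a point from camera to tool coordinates, whose origin is the TCP and whose axes are the flange's). Camera axes: x right, y down, z forward; pixel columns grow to the right and rows downward; lengths in mm; the calibration is good to about 2 mm. A picture is of the moment at which its call begins: read the wrist's pose just before it.
- env.job_done(): hands the job in; it is judged then, once.
The state is a dict: "time_s": time; "qpos": joint angles; "qvel": joint speeds; "effort": joint torques, N m; "ee_pos": TCP position; "ee_rot": TCP orientation; "force": force on the tool from outside, world axes, zero at the start; "torque": the same for the moment, N m; "gripper_width": finger opening in mm; "gripper_force": force on a finger pad.
Only numpy, scipy, OpenCV 4.12 (cv2) and the standard library are available. Lean on these libraries where they do the work, as an engineer would, in place of code of your own. Each camera call takes 0.05 s, during which the arm holds its last target. There are 200 camera calls.

## Working session

There is one attempt and no reset: what is moved stays moved. The work goes in short steps, Python scripts to look and compute and a tool call to move; the robot and the scene stay as the last step left them, time stands still between calls to the robot, and variables do not carry over. Pictures are saved under pics/ and viewed, at most 14 in all, crops included, and the job is handed in when it is done.

Besides the shell and the picture viewer there is one more tool, called as name([rows], argument=value, ...), one row to a line, values as JSON. send_rows: Moves the arm, as the interface text tells. Its arguments: {"type":"object","properties":{"motion":{"type":"array"},"squeeze":{"type":"number"}},"required":["motion"]}

```bash
ls; mkdir -p pics; cat > h.py <<'E'
import numpy as np, cv2
from workcell import env, eyes
def grab(n):
    s=env.state(); f=eyes.grab_frame(n)
    f["s"]=s; return f
def save(f,p,crop=None,k=1):
    im=cv2.cvtColor(f["pixels"],cv2.COLOR_RGB2BGR)
    if crop: x0,y0,x1,y1=crop; im=im[y0:y1,x0:x1]
    if k!=1: im=cv2.resize(im,None,fx=k,fy=k,interpolation=cv2.INTER_CUBIC)
    cv2.imwrite(p,im)
E
python3 - <<'E'
from h import *
print(env.state())
for n in("scene","side","wrist"):
    f=grab(n); save(f,f"pics/{n}0.png"); np.save(f"{n}0.npy",f,allow_pickle=True)
    print(n,{k:v for k,v in f.items() if k not in("pixels","depth","s")}, (f["depth"]>0).mean())
E
```

```text
pics
{'time_s': 0.0, 'qpos': array([-1.14407680e+00,  1.83516411e+01,  8.97066484e+01, -6.44247033e-04,
        7.20419271e+01, -1.14793905e+00]), 'qvel': array([-0.0048032 , -0.06605576, -0.03546499,  0.0485639 , -0.023585  ,
       -0.04310996]), 'effort': array([-5.01459035e-04, -4.12465632e+01, -2.31973493e+01,  7.28826877e-02,
        4.58198413e-02, -1.41870069e-04]), 'ee_pos': array([5.74502667e+02, 2.55611856e-02, 2.13118623e+02]), 'ee_rot': array([-1.79899791e+02, -1.39534614e-03,  9.00040602e+01]), 'force': array([ 0.93908612, -0.53556585,  0.0879742 ]), 'torque': array([ 0.06727312, -0.07060574, -0.05282743]), 'gripper_force': 0.0, 'gripper_width': 91.28555812835319}
scene {'fx': 478.8344208574763, 'fy': 478.8344208574763, 'cx': 317.8186760528572, 'cy': 244.21214062853008, 'R': array([[-0.41581833,  0.90944265, -0.00302894],
       [ 0.52900223,  0.23916032, -0.81422293],
       [-0.73976466, -0.34017114, -0.58054444]]), 't': array([ 239.938583  , -228.29770998, 1479.35072759])} 0.9961588541666667
side {'fx': 506.8560545664339, 'fy': 506.8560545664339, 'cx': 320.0838222616544, 'cy': 240.79971470509997, 'R': array([[ 0.75906592, -0.65087918, -0.01323713],
       [-0.38988115, -0.43821429, -0.80991414],
       [ 0.52135556,  0.61993913, -0.58639906]]), 't': array([-444.20609836,  314.1765079 ,  878.17053496])} 0.995986328125
wrist {'fx': 366.54637098914054, 'fy': 366.54637098914054, 'cx': 322.3604085116462, 'cy': 239.86067791554822, 'T_tool_cam': array([[-9.48243308e-04, -9.70470483e-01, -2.41218040e-01,
         6.68875574e+01],
       [ 9.99999485e-01, -1.00745349e-03,  1.22134531e-04,
        -1.56140125e-01],
       [-3.61543913e-04, -2.41217800e-01,  9.70470938e-01,
        -1.71444238e+02],
       [ 0.00000000e+00,  0.00000000e+00,  0.00000000e+00,
         1.00000000e+00]])} 0.97916015625
```

View pics/scene0.png

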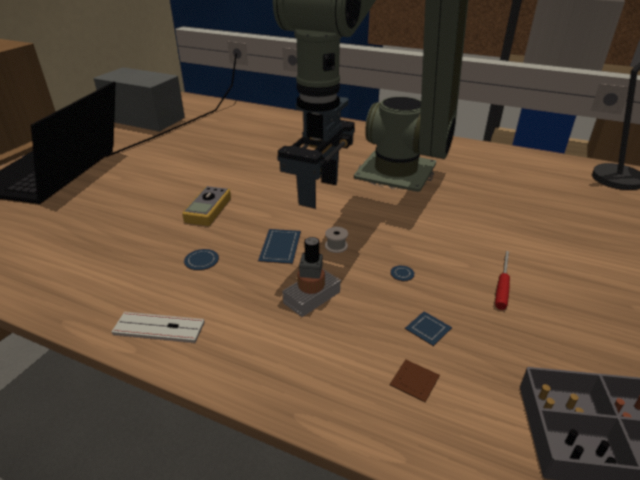

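View pics/side0.png

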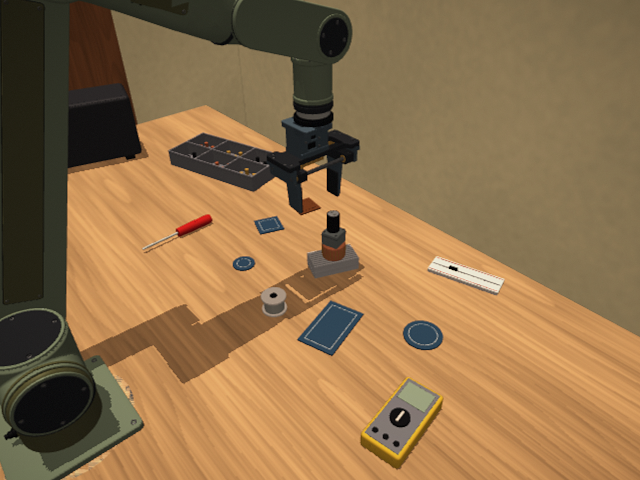

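View pics/wrist0.png

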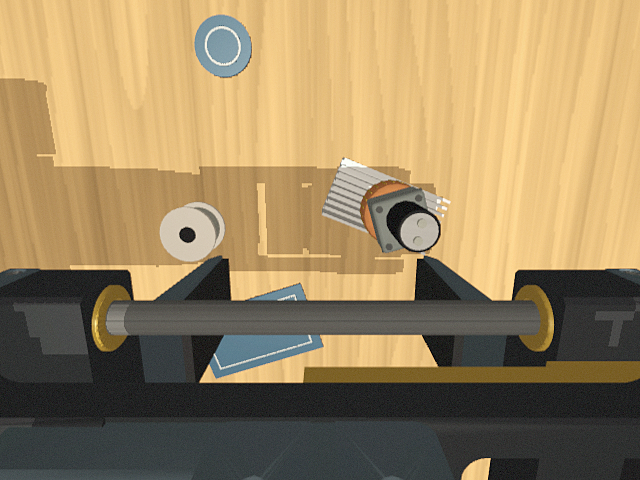

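The scene view shows the four blue mats: oblong (281,245), big round (201,259), small round (402,272) and square (428,327). The brown square at (414,379) is the look-alike. The stack is at about (312,275). The side view agrees, and the wrist view shows the capacitor top at (418,230) and the small round mat at (222,45).

Next I measure the mats in both fixed views and the stack from the wrist.

```bash
cat >> h.py <<'E'
def pose(f):
    if "R" in f: return f["R"],f["t"]
    from scipy.spatial.transform import Rotation as Ro
    s=f["s"]; Rt=Ro.from_euler("xyz",s["ee_rot"],degrees=True).as_matrix()
    T=f["T_tool_cam"]; Rc=Rt@T[:3,:3]; c=Rt@T[:3,3]+s["ee_pos"]
    return Rc.T,-Rc.T@c
def ray(f,uv,z):
    uv=np.atleast_2d(np.asarray(uv,float)); R,t=pose(f)
    d=np.c_[(uv[:,0]-f["cx"])/f["fx"],(uv[:,1]-f["cy"])/f["fy"],np.ones(len(uv))]@R
    c=-R.T@t; return c+d*((z-c[2])/d[:,2])[:,None]
def cloud(f):
    R,t=pose(f); v,u=np.nonzero(f["depth"]>0); d=f["depth"][v,u]
    X=np.c_[(u-f["cx"])/f["fx"]*d,(v-f["cy"])/f["fy"]*d,d]
    return (X-t)@R,u,v
def mats(f,lo=(95,70,40),hi=(115,255,255),z=3,amin=150,pr=True):
    hsv=cv2.cvtColor(f["pixels"],cv2.COLOR_RGB2HSV); m=cv2.inRange(hsv,lo,hi)
    m=cv2.morphologyEx(m,cv2.MORPH_CLOSE,np.ones((5,5)))
    for c in cv2.findContours(m,cv2.RETR_EXTERNAL,cv2.CHAIN_APPROX_NONE)[0]:
        if cv2.contourArea(c)<amin: continue
        P=ray(f,c[:,0,:],z)[:,:2].astype(np.float32)
        if np.linalg.norm(P.mean(0))>900: continue
        (x,y),(w,h),a=cv2.minAreaRect(P)
        if w<h: w,h,a=h,w,a+90
        print(c[:,0].mean(0).round(),"xy %.1f %.1f size %.1f %.1f long-axis yaw %.1f"%(x,y,w,h,a))
E
python3 - <<'E'
from h import *
for n in("scene","side","wrist"):
    f=np.load(f"{n}0.npy",allow_pickle=True).item(); print(n); mats(f)
f=np.load("wrist0.npy",allow_pickle=True).item()
for n in("wrist","scene","side"):
    f=np.load(f"{n}0.npy",allow_pickle=True).item()
    X,u,v=cloud(f)
    k=(np.hypot(X[:,0]-620,X[:,1]+40)<130)&(X[:,2]>8)&(X[:,2]<160)
    if n=="wrist": k&=(v<262)&(u>230)
    X=X[k]
    print(n,np.histogram(X[:,2],np.arange(8,160,8)))
    for lo,hi in((146,152),(101,107),(67,73),(30,38)):
        Q=X[(X[:,2]>lo-2)&(X[:,2]<hi+2)][:,:2].astype(np.float32)
        if len(Q)>20: print(lo,len(Q),cv2.minAreaRect(Q),cv2.minEnclosingCircle(Q),np.median(Q,0))
E
```

```text
scene
[428. 328.] xy 625.2 256.9 size 60.7 60.5 long-axis yaw 160.5
[402. 273.] xy 483.1 162.9 size 45.4 42.4 long-axis yaw 114.4
[201. 260.] xy 626.5 -274.6 size 71.5 68.3 long-axis yaw 96.7
[280. 246.] xy 501.5 -134.8 size 124.0 75.0 long-axis yaw 18.1
[544. 129.] xy -538.8 396.3 size 380.6 195.5 long-axis yaw 179.8
[270.  98.] xy -470.2 -679.5 size 290.5 228.1 long-axis yaw 89.1
side
[422. 335.] xy 622.0 -276.8 size 78.5 74.6 long-axis yaw 41.8
[331. 328.] xy 497.6 -136.3 size 132.6 80.6 long-axis yaw 18.2
[243. 263.] xy 478.2 161.7 size 51.0 48.2 long-axis yaw 55.5
[268. 225.] xy 622.3 255.6 size 63.1 63.0 long-axis yaw 70.3
wrist
[263. 350.] xy 503.4 -152.2 size 133.4 48.7 long-axis yaw 18.1
[277. 295.] xy 521.2 -88.7 size 66.0 18.2 long-axis yaw 2.9
[210.  35.] xy 470.2 169.0 size 50.7 28.6 long-axis yaw 48.8
wrist (array([ 908,  214,  232, 1276,   70,   75,   80,  548,   86,  112,   99,
        502,  826,   92,  110,  112,  125, 1530]), array([  8,  16,  24,  32,  40,  48,  56,  64,  72,  80,  88,  96, 104,
       112, 120, 128, 136, 144, 152]))
146 1570 ((637.9369506835938, 1
[... 2053 characters left out ...]
0508), 64.08811950683594) ((638.8936767578125, 12.793585777282715), 16.862390518188477) [636.431     12.652287]
101 160 ((634.8585205078125, 10.300968170166016), (43.144718170166016, 43.47905731201172), 21.151151657104492) ((635.9077758789062, 9.91377067565918), 27.156530380249023) [627.10394     1.2415096]
67 123 ((630.2619018554688, 0.009130477905273438), (32.786582946777344, 54.682613372802734), 57.50987243652344) ((636.2894287109375, 8.986639022827148), 27.649017333984375) [623.1778    -4.542918]
30 535 ((636.0183715820312, 11.990009307861328), (63.993751525878906, 111.95306396484375), 68.20787811279297) ((637.0941162109375, 12.781683921813965), 63.30436706542969) [615.51953    4.289171]
```

```bash
python3 - <<'E'
from h import *
f=np.load("scene0.npy",allow_pickle=True).item(); save(f,"pics/crop1.png",(360,240,520,410),3.5)
E
```

```text
(no output)
```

View pics/crop1.png

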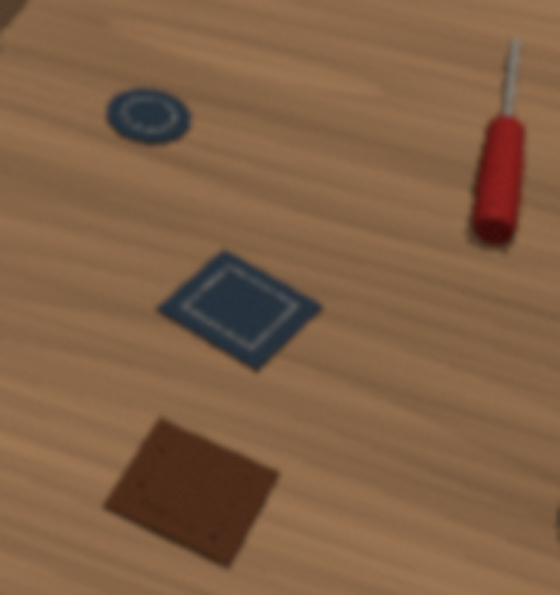

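The blue square with the pale outline, at scene pixel (428,327), is mat_square. The brown plain one at (414,379) has no outline and stays put. Now I go for the capacitor.

send_rows([
  [0.04,0.01,0,0,0,0,1],
  [0.09,0.02,0,0,0,0,1],
  [0.126,0.0286,0,0,0,0,1],
  [0.126,0.0286,-0.04,0,0,0,1],
  [0.126,0.0286,-0.09,0,0,0,1],
  [0.126,0.0286,-0.14,0,0,0,1],
  [0.126,0.0286,-0.18,0,0,0,1],
  [0.126,0.0286,-0.202,0,0,0,1],
  [0.126,0.0286,-0.202,0,0,0,1],
  [0.126,0.0286,-0.202,0,0,0,-1],
  [0.126,0.0286,-0.202,0,0,0,-1],
  [0.126,0.0286,-0.202,0,0,0,-1],
  [0.126,0.0286,-0.202,0,0,0,-1],
  [0.126,0.0286,-0.202,0,0,0,-1],
  [0.126,0.0286,-0.202,0,0,0,-1],
], squeeze=15)

```text
time_s: 2.02
ee_pos: [638.0, 14.3, 113.0]
ee_rot: [180.0, -0.0, 90.0]
force: [-0.8, -0.4, 0.1]
gripper_width: 34.1
gripper_force: 0.0
```

send_rows([
  [0,0,0,0,0,0,-1],
  [0,0,0,0,0,0,-1],
  [0,0,0,0,0,0,-1],
  [0,0,0.02,0,0,0,-1],
  [0,0,0.06,0,0,0,-1],
  [0,0,0.11,0,0,0,-1],
  [0,0,0.16,0,0,0,-1],
  [0,0,0.2,0,0,0,-1],
  [-0.03,0.01,0.22,0,0,0,-1],
  [-0.08,0.03,0.22,0,0,0,-1],
  [-0.14,0.05,0.22,0,0,0,-1],
  [-0.2,0.08,0.22,0,0,0,-1],
  [-0.26,0.11,0.22,0,0,0,-1],
  [-0.3,0.13,0.22,0,0,0,-1],
  [-0.316,0.14,0.22,0,0,0,-1],
  [-0.316,0.14,0.22,0,0,0,-1],
  [-0.316,0.14,0.22,0,0,0,-1],
])

```text
time_s: 4.15
ee_pos: [480.6, 84.1, 222.9]
ee_rot: [180.0, 0.0, 90.0]
force: [0.3, -0.1, -0.2]
gripper_width: 29.6
gripper_force: 15.0
```

```bash
python3 - <<'E'
from h import *
f=grab("wrist"); save(f,"pics/w1.png"); print(f["s"]["ee_pos"],f["s"]["gripper_width"],f["s"]["gripper_force"]); mats(f,amin=400)
E
```

```text
[480.62030617  84.06502254 222.93561823] 29.607379092633003 14.999942779541016
[469.  38.] xy 622.6 256.1 size 67.2 65.7 long-axis yaw 70.5
```

View pics/w1.png

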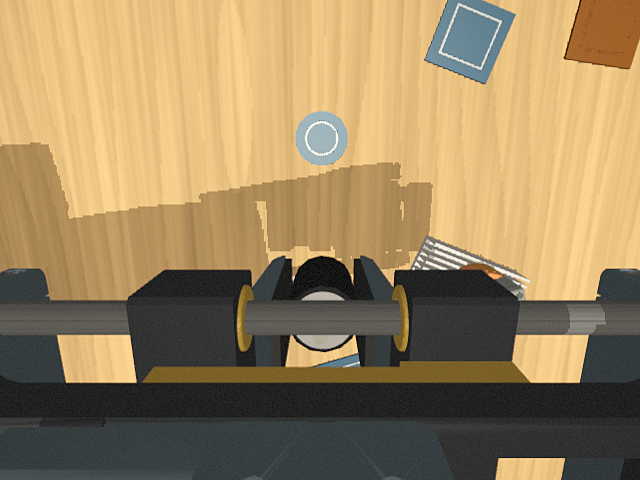

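The view shows the capacitor held at (323,310), the small round mat at (321,138), the square mat at (470,40) and the brown one at (605,30). The small round mat needs a lower saturation threshold.

```bash
python3 - <<'E'
from h import *
f=grab("wrist"); mats(f,lo=(85,30,60),hi=(125,255,255),amin=800)
E
```

```text
[592. 469.] xy 832.3 -254.0 size 75.1 33.4 long-axis yaw 179.9
[222. 452.] xy 354.5 -222.8 size 594.6 93.9 long-axis yaw 179.9
[612. 359.] xy 829.5 -93.1 size 69.8 61.7 long-axis yaw 179.9
[ 31. 359.] xy 128.6 -91.9 size 76.1 61.6 long-axis yaw 179.9
[620. 285.] xy 819.2 1.3 size 48.7 36.2 long-axis yaw 179.9
[ 22. 286.] xy 137.7 1.6 size 58.8 39.1 long-axis yaw 5.2
[321. 138.] xy 479.8 161.2 size 52.6 51.6 long-axis yaw 179.9
[469.  37.] xy 622.8 256.1 size 67.4 65.9 long-axis yaw 70.5
```

send_rows([
  [0,0.03,0,0,0,0,-1],
  [0,0.08,-0.02,0,0,0,-1],
  [0,0.13,-0.07,0,0,0,-1],
  [0,0.154,-0.14,0,0,0,-1],
  [0,0.154,-0.22,0,0,0,-1],
  [0,0.154,-0.3,0,0,0,-1],
  [0,0.154,-0.36,0,0,0,-1],
  [0,0.154,-0.4,0,0,0,-1],
  [0,0.154,-0.413,0,0,0,-1],
  [0,0.154,-0.418,0,0,0,-1],
  [0,0.154,-0.4215,0,0,0,-1],
  [0,0.154,-0.4215,0,0,0,-1],
  [0,0.154,-0.4215,0,0,0,-1],
  [0,0.154,-0.4215,0,0,0,-1],
])

```text
time_s: 6.0
ee_pos: [480.2, 161.3, 12.5]
ee_rot: [180.0, -0.0, 90.0]
force: [-0.7, -0.6, -1.2]
gripper_width: 29.3
gripper_force: 15.0
```

send_rows([
  [0,0,0,0,0,0,0],
  [0,0,0,0,0,0,1],
  [0,0,0,0,0,0,1],
  [0,0,0,0,0,0,1],
  [0,0,0.03,0,0,0,1],
  [0,0,0.1,0,0,0,1],
  [0,0,0.2,0,0,0,1],
  [0,0,0.3,0,0,0,1],
  [0,0,0.38,0,0,0,1],
  [0.05,-0.07,0.421,0,0,0,1],
  [0.11,-0.16,0.421,0,0,0,1],
  [0.17,-0.25,0.421,0,0,0,1],
  [0.23,-0.34,0.421,0,0,0,1],
  [0.28,-0.4,0.421,0,0,0,1],
  [0.312,-0.442,0.421,0,0,0,1],
  [0.312,-0.442,0.421,0,0,0,1],
  [0.312,-0.442,0.421,0,0,0,1],
])

```text
time_s: 8.12
ee_pos: [635.4, -59.0, 223.2]
ee_rot: [-180.0, -0.0, 90.0]
force: [-0.6, 0.3, 0.7]
gripper_width: 91.4
gripper_force: 0.0
```

```bash
cat >> h.py <<'E'
def stack(f,levels):
    X,u,v=cloud(f); k=(np.hypot(X[:,0]-636,X[:,1]-12)<75)&(v<262)
    X=X[k]
    for z in levels:
        Q=X[abs(X[:,2]-z)<4][:,:2].astype(np.float32)
        if len(Q)>20:
            r=cv2.minAreaRect(Q); c=cv2.minEnclosingCircle(Q); print(z,len(Q),"rect",np.round(np.r_[r[0],r[1],r[2]],1),"circ",np.round(np.r_[c[0],c[1]],1),"z med",np.median(X[abs(X[:,2]-z)<4][:,2]).round(1))
E
python3 - <<'E'
from h import *
f=grab("wrist"); save(f,"pics/w2.png"); print(f["s"]["ee_pos"],f["s"]["gripper_width"]); stack(f,(104,70,34)); np.save("w2.npy",f,allow_pickle=True)
E
```

```text
[635.36741927 -59.04273385 223.24986428] 91.43837978844523
104 3010 rect [637.2  11.6  42.   42.   16.4] circ [637.3  11.7  28. ] z med 104.5
70 442 rect [637.4  11.8  52.9  53.1  58.8] circ [637.7  11.6  28. ] z med 69.3
34 1771 rect [635.1  12.2  58.1 110.1  68.1] circ [635.1  12.7  61.6] z med 34.5
```

View pics/w2.png

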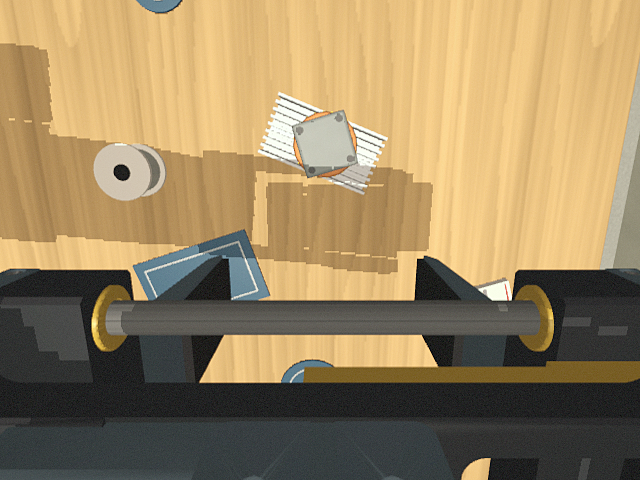

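The view shows the box at (325,143) on the transformer and heatsink, with the reel at (125,172). Next I grasp the box, turned 16.4°.

send_rows([
  [0,0.03,0,0,0,0.06,1],
  [0.001,0.08,0,0,0,0.15,1],
  [0.002,0.125,0,0,0,0.24,1],
  [0.0024,0.143,-0.02,0,0,0.273,1],
  [0.0024,0.143,-0.07,0,0,0.273,1],
  [0.0024,0.143,-0.14,0,0,0.273,1],
  [0.0024,0.143,-0.21,0,0,0.273,1],
  [0.0024,0.143,-0.26,0,0,0.273,1],
  [0.0024,0.143,-0.29,0,0,0.273,1],
  [0.0024,0.143,-0.2975,0,0,0.273,1],
  [0.0024,0.143,-0.2975,0,0,0.273,1],
  [0.0024,0.143,-0.2975,0,0,0.273,-1],
  [0.0024,0.143,-0.2975,0,0,0.273,-1],
  [0.0024,0.143,-0.2975,0,0,0.273,-1],
  [0.0024,0.143,-0.2975,0,0,0.273,-1],
  [0.0024,0.143,-0.2975,0,0,0.273,-1],
  [0.0024,0.143,-0.2975,0,0,0.273,-1],
  [0.0024,0.143,-0.2975,0,0,0.273,-1],
], squeeze=25)

```text
time_s: 10.42
ee_pos: [637.2, 11.8, 74.0]
ee_rot: [180.0, 0.0, 106.4]
force: [-0.6, 0.9, -0.3]
gripper_width: 41.7
gripper_force: 25.0
```

send_rows([
  [0,0,0.02,0,0,0,-1],
  [0,0,0.06,0,0,0,-1],
  [0,0,0.11,0,0,0,-1],
  [0,0.02,0.15,0,0,-0.06,-1],
  [0,0.07,0.17,0,0,-0.16,-1],
  [-0.01,0.13,0.17,0,0,-0.26,-1],
  [-0.015,0.2,0.17,0,0,-0.36,-1],
  [-0.02,0.28,0.17,0,0,-0.46,-1],
  [-0.025,0.36,0.17,0,0,-0.54,-1],
  [-0.029,0.43,0.17,0,0,-0.6,-1],
  [-0.029,0.475,0.16,0,0,-0.6,-1],
  [-0.029,0.489,0.13,0,0,-0.6,-1],
  [-0.029,0.489,0.08,0,0,-0.6,-1],
  [-0.029,0.489,0.02,0,0,-0.6,-1],
  [-0.029,0.489,-0.05,0,0,-0.6,-1],
  [-0.029,0.489,-0.1,0,0,-0.6,-1],
  [-0.029,0.489,-0.125,0,0,-0.6,-1],
  [-0.029,0.489,-0.1325,0,0,-0.6,-1],
  [-0.029,0.489,-0.1325,0,0,-0.6,-1],
  [-0.029,0.489,-0.1325,0,0,-0.6,-1],
])

```text
time_s: 12.92
ee_pos: [623.6, 256.6, 8.8]
ee_rot: [179.9, -0.1, 70.4]
force: [-1.1, -0.9, -1.2]
gripper_width: 42.0
gripper_force: 25.0
```

send_rows([
  [0,0,-0.0005,0,0,0,-1],
  [0,0,-0.0005,0,0,0,-1],
  [0,0,-0.0005,0,0,0,-1],
  [0,0,-0.0005,0,0,0,0],
  [0,0,-0.0005,0,0,0,1],
  [0,0,0,0,0,0,1],
  [0,0,0,0,0,0,1],
  [0,0,0.03,0,0,0,1],
  [0,0,0.1,0,0,0,1],
  [0,0,0.2,0,0,0,1],
  [0,0,0.3,0,0,0,1],
  [0,-0.05,0.38,0,0,0.06,1],
  [0,-0.12,0.4,0,0,0.16,1],
  [0.01,-0.2,0.4,0,0,0.26,1],
  [0.02,-0.3,0.4,0,0,0.327,1],
  [0.03,-0.4,0.4,0,0,0.327,1],
  [0.03,-0.5,0.4,0,0,0.327,1],
  [0.03,-0.58,0.4,0,0,0.327,1],
  [0.03,-0.63,0.4,0,0,0.327,1],
  [0.03,-0.63,0.4,0,0,0.327,1],
])

```text
time_s: 15.42
ee_pos: [637.7, -60.3, 208.8]
ee_rot: [179.9, 0.0, 89.8]
force: [-0.1, -0.5, -0.3]
gripper_width: 91.4
gripper_force: 0.0
```

```bash
python3 - <<'E'
from h import *
f=grab("wrist"); print(f["s"]["ee_pos"],f["s"]["gripper_width"]); stack(f,(70,34))
f=grab("scene"); mats(f); X,u,v=cloud(f)
for n,c,z in(("box",(623,256),37),("cap",(480,161),47)):
    k=(np.hypot(X[:,0]-c[0],X[:,1]-c[1])<45)&(abs(X[:,2]-z)<4); Q=X[k][:,:2].astype(np.float32); print(n,k.sum(),cv2.minAreaRect(Q),X[k][:,2].mean())
f=grab("side"); X,u,v=cloud(f)
for n,c,z in(("box",(623,256),37),("cap",(480,161),47)):
    k=(np.hypot(X[:,0]-c[0],X[:,1]-c[1])<45)&(abs(X[:,2]-z)<4); Q=X[k][:,:2].astype(np.float32); print(n,k.sum(),cv2.minAreaRect(Q),X[k][:,2].mean())
E
```

```text
[637.70219922 -60.30618617 208.77311576] 91.38547595144257
70 3594 rect [637.3  11.4  54.4  54.   89.9] circ [637.4  11.5  27.9] z med 70.5
34 1960 rect [635.1  12.2  58.2 110.1  68.1] circ [635.1  12.2  62. ] z med 34.5
[201. 259.] xy 626.3 -274.5 size 71.2 68.7 long-axis yaw 95.0
[280. 246.] xy 501.5 -134.5 size 124.2 75.1 long-axis yaw 18.0
[544. 129.] xy -538.6 396.3 size 380.8 195.5 long-axis yaw 179.8
[323.  98.] xy -543.7 -504.5 size 507.9 238.0 long-axis yaw 27.9
box 335 ((624.14794921875, 256.2630310058594), (41.634368896484375, 43.62762451171875), 70.39987182617188) 35.535257135324265
cap 95 ((482.9386901855469, 161.50389099121094), (27.188438415527344, 27.391767501831055), 73.0669174194336) 46.36674703601151
box 146 ((623.3857421875, 255.7555694580078), (44.22858428955078, 44.308319091796875), 63.93339920043945) 37.69381442661344
cap 82 ((480.9726867675781, 161.06332397460938), (30.268123626708984, 28.57558822631836), 35.23652648925781) 47.50555944692941
```

The box and capacitor stand well on their mats. Next is the transformer.

send_rows([
  [0,0.03,0,0,0,0,1],
  [0,0.08,0,0,0,0,1],
  [0,0.125,-0.02,0,0,0,1],
  [-0.0006,0.1405,-0.08,0,0,0,1],
  [-0.0006,0.1405,-0.15,0,0,0,1],
  [-0.0006,0.1405,-0.22,0,0,0,1],
  [-0.0006,0.1405,-0.28,0,0,0,1],
  [-0.0006,0.1405,-0.32,0,0,0,1],
  [-0.0006,0.1405,-0.3365,0,0,0,1],
  [-0.0006,0.1405,-0.3395,0,0,0,1],
  [-0.0006,0.1405,-0.3395,0,0,0,1],
  [-0.0006,0.1405,-0.3395,0,0,0,-1],
  [-0.0006,0.1405,-0.3395,0,0,0,-1],
  [-0.0006,0.1405,-0.3395,0,0,0,-1],
  [-0.0006,0.1405,-0.3395,0,0,0,-1],
  [-0.0006,0.1405,-0.3395,0,0,0,-1],
  [-0.0006,0.1405,-0.3395,0,0,0,-1],
], squeeze=40)

```text
time_s: 17.7
ee_pos: [637.4, 11.5, 38.1]
ee_rot: [180.0, 0.0, 90.0]
force: [-0.2, -0.6, 1.9]
gripper_width: 55.0
gripper_force: 40.0
```

send_rows([
  [0,0,0.01,0,0,0,-1],
  [0,0,0.04,0,0,0,-1],
  [0,0,0.09,0,0,0,-1],
  [0,0,0.15,0,0,0,-1],
  [0,0,0.21,0,0,0,-1],
  [0,-0.03,0.27,0,0,0,-1],
  [0,-0.08,0.32,0,0,0,-1],
  [-0.005,-0.14,0.34,0,0,0,-1],
  [-0.01,-0.21,0.34,0,0,0,-1],
  [-0.015,-0.29,0.34,0,0,0,-1],
  [-0.02,-0.37,0.34,0,0,0,-1],
  [-0.025,-0.45,0.34,0,0,0,-1],
  [-0.025,-0.53,0.34,0,0,0,-1],
  [-0.025,-0.6,0.34,0,0,0,-1],
  [-0.025,-0.66,0.34,0,0,0,-1],
  [-0.025,-0.7,0.34,0,0,0,-1],
  [-0.025,-0.72,0.34,0,0,0,-1],
  [-0.025,-0.72,0.34,0,0,0,-1],
  [-0.025,-0.72,0.34,0,0,0,-1],
])

```text
time_s: 20.08
ee_pos: [625.1, -347.3, 208.1]
ee_rot: [180.0, -0.0, 90.1]
force: [-0.3, 0.1, -2.8]
gripper_width: 55.1
gripper_force: 40.0
```

```bash
python3 - <<'E'
from h import *
f=grab("wrist"); save(f,"pics/w3.png"); print(f["s"]["ee_pos"],f["s"]["gripper_width"],f["s"]["gripper_force"]); mats(f,lo=(85,30,60),hi=(125,255,255),amin=800); stack(f,(34,))
E
```

```text
[ 625.07656132 -347.31866901  208.08616442] 55.064199184922686 39.99933733504804
[222. 452.] xy 504.1 -641.9 size 571.8 86.0 long-axis yaw 180.0
[ 31. 358.] xy 286.5 -514.3 size 73.2 59.2 long-axis yaw 180.0
[ 22. 286.] xy 294.9 -424.5 size 55.9 37.5 long-axis yaw 5.1
[320. 144.] xy 623.1 -277.2 size 78.7 78.0 long-axis yaw 180.0
[185.  17.] xy 503.7 -152.1 size 133.4 50.5 long-axis yaw 18.1
```

View pics/w3.png

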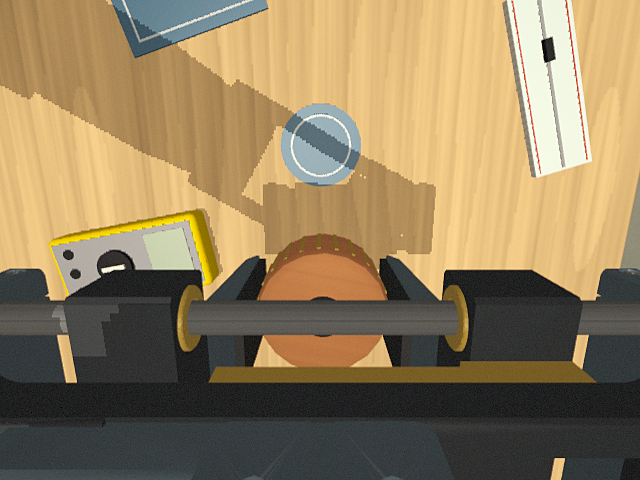

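The view shows the transformer held at (323,310), the big round mat at (320,144) and the multimeter clear at (140,250). Lowering onto the mat.

send_rows([
  [0,0.03,0,0,0,0,-1],
  [-0.002,0.08,-0.01,0,0,0,-1],
  [-0.0036,0.125,-0.05,0,0,0,-1],
  [-0.0036,0.143,-0.11,0,0,0,-1],
  [-0.0036,0.143,-0.18,0,0,0,-1],
  [-0.0036,0.143,-0.25,0,0,0,-1],
  [-0.0036,0.143,-0.32,0,0,0,-1],
  [-0.0036,0.143,-0.37,0,0,0,-1],
  [-0.0036,0.143,-0.39,0,0,0,-1],
  [-0.0036,0.143,-0.397,0,0,0,-1],
  [-0.0036,0.143,-0.4013,0,0,0,-1],
  [-0.0036,0.143,-0.4013,0,0,0,-1],
  [-0.0036,0.143,-0.4013,0,0,0,-1],
  [-0.0036,0.143,-0.4013,0,0,0,-1],
])

```text
time_s: 21.88
ee_pos: [623.3, -277.1, 7.8]
ee_rot: [180.0, 0.0, 90.0]
force: [0.0, -0.4, -2.3]
gripper_width: 55.1
gripper_force: 40.0
```

send_rows([
  [0,0,-0.0004,0,0,0,-1],
  [0,0,-0.0006,0,0,0,-1],
  [0,0,-0.0006,0,0,0,-1],
  [0,0,-0.0006,0,0,0,0.4],
  [0,0,0,0,0,0,1],
  [0,0,0,0,0,0,1],
  [0,0,0,0,0,0,1],
  [0,0,0.03,0,0,0,1],
  [0,0,0.1,0,0,0,1],
  [0,0,0.2,0,0,0,1],
  [0,0,0.3,0,0,0,1],
  [0.005,0.05,0.37,0,0,0,1],
  [0.01,0.12,0.4,0,0,0,1],
  [0.02,0.2,0.4,0,0,0,1],
  [0.024,0.28,0.4,0,0,0,1],
  [0.024,0.36,0.4,0,0,0,1],
  [0.024,0.41,0.4,0,0,0,1],
  [0.024,0.43,0.4,0,0,0,1],
  [0.024,0.43,0.4,0,0,0,1],
  [0.024,0.43,0.4,0,0,0,1],
])

```text
time_s: 24.38
ee_pos: [635.2, -63.0, 207.6]
ee_rot: [180.0, 0.0, 89.9]
force: [-0.1, 0.3, -1.1]
gripper_width: 91.2
gripper_force: 0.0
```

```bash
python3 - <<'E'
from h import *
f=grab("wrist"); print(f["s"]["ee_pos"],f["s"]["gripper_width"]); stack(f,(34,))
for n in("scene","side"):
    f=grab(n);mats(f); X,u,v=cloud(f)
    k=(np.hypot(X[:,0]-623,X[:,1]+277)<45)&(abs(X[:,2]-39)<5); Q=X[k][:,:2].astype(np.float32); print(k.sum(),cv2.minEnclosingCircle(Q))
E
```

```text
[635.16674863 -63.02745409 207.55248456] 91.15034182883129
34 3493 rect [635.2  12.1  58.1 110.   68.1] circ [635.3  12.   61.6] z med 34.6
[279. 245.] xy 501.3 -134.6 size 123.7 75.3 long-axis yaw 18.0
[543. 129.] xy -538.8 396.3 size 380.6 195.5 long-axis yaw 179.8
[320.  98.] xy -540.7 -509.1 size 499.3 229.3 long-axis yaw 25.7
290 ((625.79150390625, -275.3121032714844), 29.99687957763672)
[422. 340.] xy 615.3 -280.9 size 75.6 63.1 long-axis yaw 125.2
[331. 328.] xy 497.8 -136.2 size 133.1 80.6 long-axis yaw 18.2
461 ((623.1753540039062, -277.4896545410156), 29.517562866210938)
```

send_rows([
  [0,0.03,0,0,0,0.1,1],
  [0,0.08,0,0,0,0.26,1],
  [0,0.125,0,0,0,0.42,1],
  [0,0.148,-0.03,0,0,0.58,1],
  [0,0.148,-0.08,0,0,0.74,1],
  [0,0.148,-0.13,0,0,0.9,1],
  [0,0.148,-0.16,0,0,0.9,1],
  [0,0.148,-0.16,0,0,0.9,1],
])

```text
time_s: 25.52
ee_pos: [634.6, 11.7, 126.3]
ee_rot: [-179.9, -0.1, 143.8]
force: [-0.2, -0.1, 0.4]
gripper_width: 91.2
gripper_force: 0.0
```

send_rows([
  [0,0,0,0,0,0.1,1],
  [0,0,-0.02,0,0,0.2,1],
  [0,0,-0.07,0,0,0.235,1],
  [0,0,-0.13,0,0,0.235,1],
  [0,0,-0.19,0,0,0.235,1],
  [0,0,-0.23,0,0,0.235,1],
  [0,0,-0.2425,0,0,0.235,1],
  [0,0,-0.2425,0,0,0.235,1],
  [0,0,-0.2425,0,0,0.235,1],
  [0,0,-0.2425,0,0,0.235,-1],
  [0,0,-0.2425,0,0,0.235,-1],
  [0,0,-0.2425,0,0,0.235,-1],
  [0,0,-0.2425,0,0,0.235,-1],
  [0,0,-0.2425,0,0,0.235,-1],
  [0,0,-0.2425,0,0,0.235,-1],
  [0,0,-0.2425,0,0,0.235,-1],
], squeeze=40)

```text
time_s: 27.52
ee_pos: [635.2, 12.1, 6.2]
ee_rot: [180.0, 0.0, 158.1]
force: [0.7, 0.3, 1.7]
gripper_width: 57.6
gripper_force: 40.0
```

send_rows([
  [0,0,0.02,0,0,0,-1],
  [0,0,0.06,0,0,0,-1],
  [0,0,0.12,0,0,0,-1],
  [0,0,0.2,0,0,0.05,-1],
  [-0.01,-0.03,0.28,0,0,0.15,-1],
  [-0.02,-0.07,0.36,0,0,0.27,-1],
  [-0.03,-0.11,0.44,0,0,0.39,-1],
  [-0.045,-0.16,0.49,0,0,0.51,-1],
  [-0.06,-0.2,0.508,0,0,0.61,-1],
  [-0.064,-0.228,0.508,0,0,0.667,-1],
  [-0.064,-0.228,0.508,0,0,0.667,-1],
  [-0.064,-0.228,0.508,0,0,0.667,-1],
  [-0.064,-0.228,0.508,0,0,0.667,-1],
])

```text
time_s: 29.15
ee_pos: [603.1, -101.2, 259.8]
ee_rot: [180.0, -0.0, -161.9]
force: [0.5, -0.6, -2.7]
gripper_width: 57.7
gripper_force: 40.0
```

```bash
python3 - <<'E'
from h import *
f=grab("wrist"); save(f,"pics/w4.png"); print(f["s"]["ee_pos"],f["s"]["ee_rot"],f["s"]["gripper_width"],f["s"]["gripper_force"]); mats(f,lo=(90,45,60),hi=(125,255,255),amin=2000)
E
```

```text
[ 603.08039964 -101.22346358  259.76759062] [ 1.79965253e+02 -3.30617312e-02 -1.61856827e+02] 57.70590998126077 39.999513030052185
[614. 356.] xy 672.8 318.3 size 79.5 70.8 long-axis yaw 29.8
[322. 106.] xy 498.7 -136.6 size 131.8 81.3 long-axis yaw 18.1
```

View pics/w4.png

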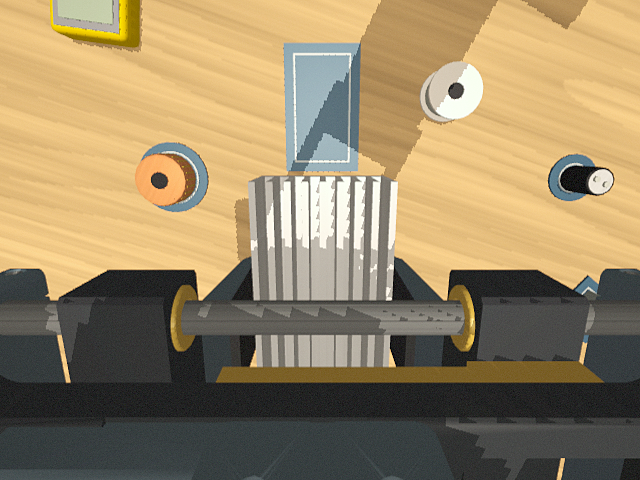

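The view shows the heatsink held straight, the oblong mat at (322,106), and the transformer and capacitor standing on their mats. Placing the heatsink.

send_rows([
  [-0.03,-0.01,-0.02,0,0,0,-1],
  [-0.07,-0.023,-0.06,0,0,0,-1],
  [-0.12,-0.04,-0.11,0,0,0,-1],
  [-0.17,-0.056,-0.16,0,0,0,-1],
  [-0.2,-0.066,-0.22,0,0,0,-1],
  [-0.209,-0.069,-0.29,0,0,0,-1],
  [-0.209,-0.069,-0.36,0,0,0,-1],
  [-0.209,-0.069,-0.42,0,0,0,-1],
  [-0.209,-0.069,-0.465,0,0,0,-1],
  [-0.209,-0.069,-0.488,0,0,0,-1],
  [-0.209,-0.069,-0.497,0,0,0,-1],
  [-0.209,-0.069,-0.501,0,0,0,-1],
  [-0.209,-0.069,-0.501,0,0,0,-1],
  [-0.209,-0.069,-0.501,0,0,0,-1],
  [-0.209,-0.069,-0.501,0,0,0,-1],
])

```text
time_s: 31.08
ee_pos: [498.8, -136.5, 9.9]
ee_rot: [-180.0, 0.0, -161.9]
force: [0.9, -0.7, -1.9]
gripper_width: 57.6
gripper_force: 40.0
```

send_rows([
  [0,0,-0.0006,0,0,0,-1],
  [0,0,-0.0006,0,0,0,-1],
  [0,0,-0.0006,0,0,0,0.4],
  [0,0,-0.0006,0,0,0,1],
  [0,0,0,0,0,0,1],
  [0,0,0,0,0,0,1],
  [0,0,0,0,0,0,1],
  [0,0,0.03,0,0,0,1],
  [0,0,0.1,0,0,0,1],
  [0,0,0.2,0,0,0,1],
  [0,0,0.3,0,0,0,1],
  [0.03,0.01,0.4,0,0,0,1],
  [0.08,0.03,0.45,0,0,0,1],
  [0.14,0.05,0.48,0,0,0,1],
  [0.19,0.065,0.5,0,0,0,1],
  [0.209,0.069,0.5,0,0,0,1],
  [0.209,0.069,0.5,0,0,0,1],
  [0.209,0.069,0.5,0,0,0,1],
])

```text
time_s: 33.33
ee_pos: [601.9, -102.2, 259.2]
ee_rot: [180.0, -0.1, -161.9]
force: [0.2, -0.2, -0.4]
gripper_width: 91.5
gripper_force: 0.0
```

```bash
python3 - <<'E'
from h import *
f=grab("wrist"); save(f,"pics/w5.png"); print(f["s"]["ee_pos"],f["s"]["gripper_width"])
X,u,v=cloud(f)
for n,c,r,z in(("hs",(498.6,-136.5),75,37),("tor",(623,-277),40,39),("cap",(480,161),30,47)):
    k=(np.hypot(X[:,0]-c[0],X[:,1]-c[1])<r)&(abs(X[:,2]-z)<5)&(v<262); Q=X[k][:,:2].astype(np.float32)
    if len(Q)>20: print(n,k.sum(),cv2.minAreaRect(Q),cv2.minEnclosingCircle(Q))
E
```

```text
[ 601.91470164 -102.19116424  259.17864592] 91.54912193138831
hs 2887 ((497.4657897949219, -137.35284423828125), (108.96932983398438, 58.07196807861328), 18.106931686401367) ((497.8243408203125, -137.12522888183594), 60.98184585571289)
tor 2156 ((622.480224609375, -276.1852111816406), (55.171146392822266, 54.48081588745117), 17.725601196289062) ((622.0563354492188, -276.97125244140625), 28.237686157226562)
cap 715 ((479.950927734375, 160.31884765625), (29.450214385986328, 29.451082229614258), 4.342113018035889) ((480.4253845214844, 160.42361450195312), 15.210201263427734)
```

View pics/w5.png

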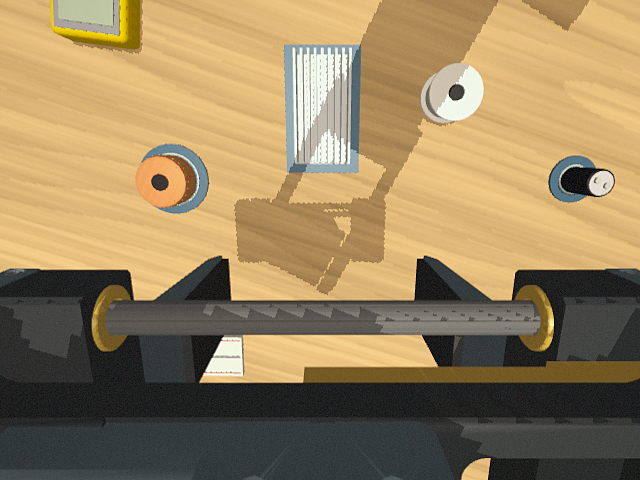

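The heatsink at (322,106), transformer at (165,182) and capacitor at (590,180) stand centred on their mats, each within about 1 mm. The square box was checked earlier. The gripper is empty and clear.

```bash
python3 -c "
from h import *
print(env.job_done())"
```

```text
the job is handed in; nothing more can be done
None
```

The stack is apart: each of the four parts stands upright on its own mat, within about 1 mm of centre by my camera measurements, with the heatsink and square box lined up; the gripper is open and clear, the bystanders were not touched, and the job was handed in at about 33 s.

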